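# Press the green label holder home behind the bin's lip and hold it

## Task

Take the label holder with the green card out of its wooden stand and push it down, upright and card to the front, behind the black lip on the front of the bin that holds the green cells, until the yellow sprung bar under it is fully down. Finish while still holding it pressed home there, so that I can put in its screws: do not let go. Leave the grey label holder, the other bin's rail, the cells in their bins and the other things on the table where they are.

Things in the scene. Friction and masses are not known exactly. Their poses are not given: they have to be found in the camera images.
- holder_green: label holder: upright white plastic plate, 10 mm thick (its x), 60 wide (its y), 80 tall (z), 30 to 65 g, with a green card on its front (-x) face and a green stripe along its top edge. Origin: centre of its bottom edge. It starts standing in its wooden stand, bottom edge 4 mm above the table, front towards the robot side. The one to fit.
- bin_green: fixed open grey bin holding the green cells, 90 x 90 mm, 42 high; origin: centre of its underside; front faces -x. Black label rail on its front: a slot open at the top between front wall and black lip, centred at x = -54 mm, 14 mm wide (x), 72 long (y); its sides flare to a 21 mm mouth 41 mm above the table, straight below 35 mm. A yellow sprung bar is the slot's floor.
- bar_green (a joint): travel in m of the yellow sprung bar in the rail of the green-cell bin: 0 = up (its top 26 mm above the table), 0.010 = fully down on its stop (top at 16 mm). It pushes up with 2 N at 0, rising evenly to 8 N at 0.010, and returns when let go.
- stand_green: fixed light-wood stand, 50 x 86 mm, 22 mm high, in whose 13 x 68 mm slot the green label holder stands; origin: centre of its underside. Lift the holder 20 mm to clear it.
- holder_grey: label holder: upright white plastic plate, 10 mm thick (its x), 60 wide (its y), 80 tall (z), 30 to 65 g, with a grey card on its front (-x) face and a grey stripe along its top edge. Origin: centre of its bottom edge. It starts standing in its wooden stand, bottom edge 4 mm above the table, front towards the robot side. Stays in its stand.
- bin_grey: fixed open grey bin holding the grey cells, 90 x 90 mm, 42 high; origin: centre of its underside; front faces -x. Black label rail on its front: a slot open at the top between front wall and black lip, centred at x = -54 mm, 14 mm wide (x), 72 long (y); its sides flare to a 21 mm mouth 41 mm above the table, straight below 35 mm. A yellow sprung bar is the slot's floor.
- bar_grey (a joint): travel in m of the yellow sprung bar in the rail of the grey-cell bin: 0 = up (its top 26 mm above the table), 0.010 = fully down on its stop (top at 16 mm). It pushes up with 2 N at 0, rising evenly to 8 N at 0.010, and returns when let go.
- stand_grey: fixed light-wood stand, 50 x 86 mm, 22 mm high, in whose 13 x 68 mm slot the grey label holder stands; origin: centre of its underside. Lift the holder 20 mm to clear it.
- rail_green (a point): point at the middle of the slot of the green-cell bin's rail, 16 mm above the table (where the middle of the holder's bottom edge comes when it is fully home); axes as the bin's
- holder_green_front (a point): point on the front (card side) face of the green-card holder, 5 mm in front of its mid-plane, 15 mm above its bottom edge
- cell_green_0: loose green battery cell, 45 x 10 x 10 mm, lying in the bin of green cells; origin: centre of its underside. Leave it in the bin
- cell_green_1: loose green battery cell, 45 x 10 x 10 mm, lying in the bin of green cells; origin: centre of its underside. Leave it in the bin
- cell_green_2: loose green battery cell, 45 x 10 x 10 mm, lying in the bin of green cells; origin: centre of its underside. Leave it in the bin
- cell_grey_0: loose grey battery cell, 45 x 10 x 10 mm, lying in the bin of grey cells; origin: centre of its underside. Leave it in the bin
- cell_grey_1: loose grey battery cell, 45 x 10 x 10 mm, lying in the bin of grey cells; origin: centre of its underside. Leave it in the bin
- cell_grey_2: loose grey battery cell, 45 x 10 x 10 mm, lying in the bin of grey cells; origin: centre of its underside. Leave it in the bin
- jar: clear glass jar, 66 mm wide, 88 tall, standing loose on the table; origin: centre of its underside. A bystander
- bottle: white bottle with red nozzle, 40 mm wide, 96 tall, standing loose on the table; origin: centre of its underside. A bystander
- tin: round tin with red lid, 53 mm wide, 22 high, standing loose on the table; origin: centre of its underside. A bystander

How it is judged:
On the way, in this order (a step that is already met when the one before it is completed fails the run):
1. the green label holder is held clear above its stand (height (world z) of holder_green above 0.03 m and contact force between the fingers and holder_green above 1 N), for 0.2 s.
2. it is pressed home behind the lip of the green cells' bin (value of joint bar_green above 0.008 m and contact force between holder_green and bin_green above 4 N and z of holder_green in the frame of bin_green below 0.021 m and horizontal distance between holder_green and rail_green below 0.01 m and x of holder_green_front in the frame of bin_green below -0.054 m and angle between holder_green's own z axis and vertical below 0.15 rad), for 0.2 s.
At the end, for the whole second after the job is handed in: Green holder upright (0.15 rad) behind the lip of the green-cell bin, card to the front, sprung bar at least 8 mm down, bottom edge below 21 mm and within 10 mm of the rail's middle, pressing on the bin with over 4 N, fingers still on it (over 1 N), at rest (all of step 2 and contact force between the fingers and holder_green above 1 N and linear speed of holder_green below 0.02 m/s); the arm keeps its last pose, push and grip.
It fails at once if the grey label holder is moved (distance of holder_grey from where it was at the start of the episode above 0.02 m).
It fails at once if the rail of the grey cells' bin is pushed down (value of joint bar_grey above 0.005 m).
It fails at once if a cell leaves its bin (distance between any of cell_green_0, cell_green_1, cell_green_2 and bin_green above 0.075 m or distance between any of cell_grey_0, cell_grey_1, cell_grey_2 and bin_grey above 0.075 m).
It fails at once if a bystander is knocked away (distance of any of jar, bottle, tin from where it was at the start of the episode above 0.04 m).
It also fails if it takes over 45 s, if anything falls off the work surface, if the arm or the gripper's body presses on something with over 40 N, if the wrist force passes 120 N, or if a joint passes its speed limit or range.

## Robot

A 6-joint arm with a two-finger parallel gripper is mounted at the origin on a cart in front of the work surface, level with it; the furniture and walls round the work are solid. World frame = base frame: x ahead of the robot, y to its left, z up, the work surface at z = 0. Lengths are in m, angles in rad, forces in N, time in s.
With the tool pointing down it reaches from about 0.275 to 0.825 m from the base axis. Payload 5.2 kg.
Tool frame: the origin (TCP) lies midway between the tips of the shut fingers; the grasp point (between the pads) lies 19 mm behind it; z points along the fingers, y is the line along which they close (so a half turn about z gives the same grasp; the last joint's range is limited). The gripper opens to 93 mm and grips with 3 to 60 N. Pads are 15 mm wide; open, the fingers measure 128 mm over their backs; the gripper's body (75 mm by 188 mm) begins 65 mm behind the grasp point.
Start: joints at [0.941, 0.259, 1.535, -0, 1.348, -0.203], TCP at [0.228, 0.501, 0.181] pointing down, gripper open.
Joint ranges: [-3.14, 3.14], [-0.91, 2.08], [0.19, 2.58], [-1.22, 4.36], [0.22, 2.71], [-3.12, 3.12]. Speed limits (rad/s): [2.57, 2.57, 3.14, 3.14, 3.14, 3.14].

## Interface

Orientations are given as a rotation vector (axis times angle).
In Python, from station import telemetry, eyes, job gives the robot as it stands.
- The arm moves only by the tool play_rows, never from a script. Its argument "motion" is one flat list of numbers, 5 for each row, row after row: the gripper command: -1 is fully open, 1 is shut, values between are in proportion, then the shift along the tool's x, y, z in mm, then the turn about the tool's z in degrees. A call has 1 to 20 rows; each row is the pose to reach, as a shift and turn from the pose commanded when the call began, along the tool's axes at that moment; what a row does not reach only later rows make up. A row lasts 1/8 s, in which the tool goes at most 62.5 mm and 10.7 degrees, less where a joint would pass 70% of its speed; a pose out of reach is approached as far as the arm can. A call with a gripper value outside its range is refused whole. The fingers move at their own pace and stop on an object; "grip_force" is the grip in N (left out, the last holds). Time passes only in rows, so rows that repeat a pose let the fingers close. It gives the time, the measured TCP pose, the force, the opening and the grip force at its end, in the units of the state.
- telemetry.get_state(): the state, without advancing time (a new reading comes with each control period).
- eyes.snapshot(name): name is "side" or "top"; returns a dict with "image" (400x640x3 uint8, blue, green, red), "vertical_fov" (degrees; the focal length in pixels is half the picture's height over the tangent of half this angle, whatever the lens; pixels are square), "cx", "cy" (the principal point, pixels), "eye" and "attitude" of the camera in the world. Camera axes: x right, y down, z forward; pixel columns grow to the right and rows downward; lengths in m; the calibration is good to about 2 mm. A picture is of the moment at which its call begins. There is no depth.
- job.sign_off(): hands the job in; it is judged then, once.
The state is a dict: "t": time; "joint_positions": joint angles; "dq": joint speeds; "effort": joint torques, N m; "tcp_pos": TCP position; "ee_rot": TCP orientation; "contact_force": force on the tool from outside, world axes, zero at the start; "wrist_torque": the same for the moment, N m; "finger_gap": finger opening in m; "grip_force": force on a finger pad.
Only numpy, scipy, OpenCV 4.12 (cv2) and the standard library are available. Lean on these libraries where they do the work, as an engineer would, in place of code of your own. Each camera call takes 0.05 s, during which the arm holds its last target. There are 200 camera calls.

## Working session

There is one attempt and no reset: what is moved stays moved. The work goes in short steps, Python scripts to look and compute and a tool call to move; the robot and the scene stay as the last step left them, time stands still between calls to the robot, and variables do not carry over. Pictures are saved under pics/ and viewed, at most 10 in all, crops included, and the job is handed in when it is done.

Besides the shell and the picture viewer there is one more tool, called after "Call:" as name(argument=value, ...) on one line, values as JSON. play_rows: Moves the arm, as the interface text tells. Its arguments: {"type":"object","properties":{"motion":{"type":"array"},"grip_force":{"type":"number"}},"required":["motion"]}

```bash
mkdir -p pics
cat > h.py <<'E'
import numpy as np, cv2
from station import telemetry, eyes, job
from scipy.spatial.transform import Rotation as R
def cam(n):
    s=eyes.snapshot(n); a=np.array(s["attitude"],float)
    s["R"]=R.from_rotvec(a).as_matrix() if a.shape==(3,) else (a if a.shape==(3,3) else None)
    s["f"]=200/np.tan(np.radians(s["vertical_fov"])/2); return s
def onplane(s,u,v,z):
    d=s["R"]@np.array([(u-s["cx"])/s["f"],(v-s["cy"])/s["f"],1.]); e=np.array(s["eye"])
    return e+d*(z-e[2])/d[2]
def proj(s,p):
    q=s["R"].T@(np.array(p)-np.array(s["eye"])); return s["cx"]+s["f"]*q[0]/q[2], s["cy"]+s["f"]*q[1]/q[2]
E
python3 - <<'E'
from h import *
for n in("side","top"):
    s=cam(n); cv2.imwrite(f"pics/{n}0.png",s["image"]); print(n,{k:s[k] for k in("vertical_fov","cx","cy","eye","attitude")}); 
print(telemetry.get_state())
E
```

```text
side {'vertical_fov': 46.086562481138905, 'cx': 318.848188814154, 'cy': 195.74783279263139, 'eye': array([ 0.23339517, -0.90565769,  0.98451075]), 'attitude': array([-2.2784821 ,  0.430508  , -0.19258107])}
top {'vertical_fov': 51.77965849635166, 'cx': 325.4892081195552, 'cy': 199.23307861046123, 'eye': array([0.53193604, 0.06231421, 0.99166666]), 'attitude': array([-2.21481868,  2.16898175, -0.06863282])}
{'t': 0.1, 'joint_positions': array([ 9.41240117e-01,  2.59287566e-01,  1.53597624e+00, -1.16514170e-05,
        1.34798949e+00, -2.02818095e-01]), 'dq': array([-1.28815853e-03, -2.04824892e-03, -3.44202347e-03, -2.62951532e-04,
        2.29540296e-05,  1.17833665e-03]), 'effort': array([ 1.59379051e-03, -4.38209689e+01, -2.84642977e+01,  7.20301084e-02,
        3.61685653e-02, -4.85850865e-05]), 'tcp_pos': array([0.22730653, 0.50022367, 0.18049046]), 'ee_rot': array([-6.65099912e-01, -3.06970491e+00,  2.39257772e-03]), 'contact_force': array([ 0.14709436, -0.0084442 , -0.1170662 ]), 'wrist_torque': array([-0.0390227 ,  0.0074674 ,  0.01404469]), 'grip_force': 0.0, 'finger_gap': 0.09285844325748731}
```

View pics/side0.png

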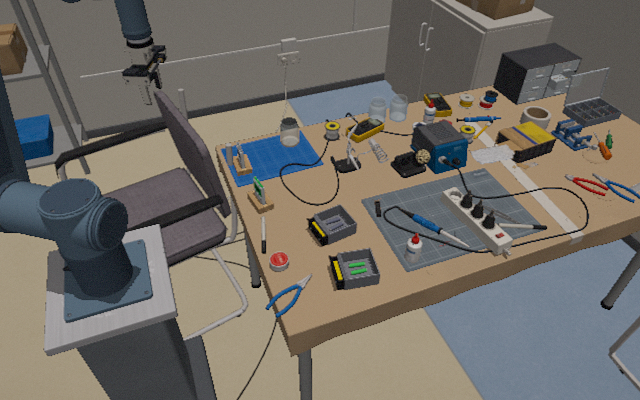

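View pics/top0.png

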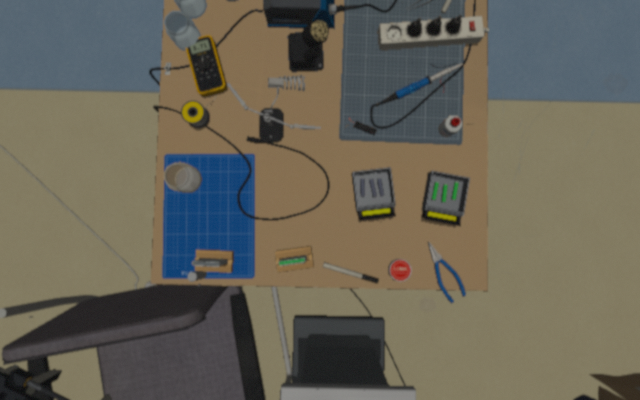

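Both views are clear. The green holder and its stand are at top (293,261) and side (259,190). The green bin is at top (445,197) with its yellow bar at (442,216), and the grey bin's bar is at (376,212). The tin is at (400,269). Next I measure these.

Run:
```python
from h import *
def rect(m,box):
    x0,y0,x1,y1=box; k=np.zeros_like(m); k[y0:y1,x0:x1]=m[y0:y1,x0:x1]
    c=max(cv2.findContours(k,cv2.RETR_EXTERNAL,cv2.CHAIN_APPROX_NONE)[0],key=cv2.contourArea)
    return k,c
def rep(lbl,s,m,box,z):
    k,c=rect(m,box); P=[]
    ys,xs=np.nonzero(k); P=np.array([onplane(s,x,y,z)[:2] for x,y in zip(xs,ys)],np.float32)
    (cx,cy),(w,h),a=cv2.minAreaRect(P*1000); 
    mu=P.mean(0); ev,V=np.linalg.eigh(np.cov(P.T)); d=V[:,1]; d=d*np.sign(d[1])
    print(lbl,'rect mm',round(cx,1),round(cy,1),round(w,1),round(h,1),round(a,1),'mean',(mu*1000).round(1),'long axis deg from +y',np.degrees(np.arctan2(-d[0],d[1])).round(1),'n',len(P))
t=cam("top"); h=cv2.cvtColor(t["image"],cv2.COLOR_BGR2HSV)
g=cv2.inRange(h,(45,90,50),(90,255,255)); y=cv2.inRange(h,(24,150,90),(34,255,255))
w=cv2.inRange(h,(8,70,100),(24,255,255))
rep("green stripe z84",t,g,(270,245,320,275),.084)
rep("bar green z26",t,y,(415,195,475,235),.026)
rep("bar grey",t,y,(345,195,405,230),.026)
s=cam("side"); h2=cv2.cvtColor(s["image"],cv2.COLOR_BGR2HSV)
y2=cv2.inRange(h2,(24,150,90),(34,255,255))
rep("side bar green",s,y2,(325,245,355,295),.026)
a=cv2.resize(t["image"][235:285,265:325],None,fx=8,fy=8,interpolation=2)
b=cv2.resize(t["image"][165:235,410:475],None,fx=8,fy=8,interpolation=2)
c=cv2.resize(s["image"][170:220,235:285],None,fx=8,fy=8,interpolation=2)
d=cv2.resize(s["image"][240:300,320:390],None,fx=8,fy=8,interpolation=2)
H=np.zeros((1000,1100,3),np.uint8)
H[:400,:480]=a;H[400:960,:520]=b;H[:400,540:940]=c;H[420:900,530:1090]=d
cv2.imwrite("pics/crops.png",cv2.resize(H,(660,600)))
```

```text
green stripe z84 rect mm 450.0 132.4 7.1 54.9 10.6 mean [449.9 132. ] long axis deg from +y 9.0 n 73
bar green z26 rect mm 557.6 -212.3 65.5 12.0 79.9 mean [ 557.6 -212.2] long axis deg from +y -9.9 n 145
bar grey rect mm 564.3 -57.3 11.6 64.7 8.3 mean [564.2 -57.4] long axis deg from +y 8.3 n 142
side bar green rect mm 560.0 -210.5 61.3 11.5 80.4 mean [ 559.9 -211. ] long axis deg from +y -9.6 n 88
```

View pics/crops.png

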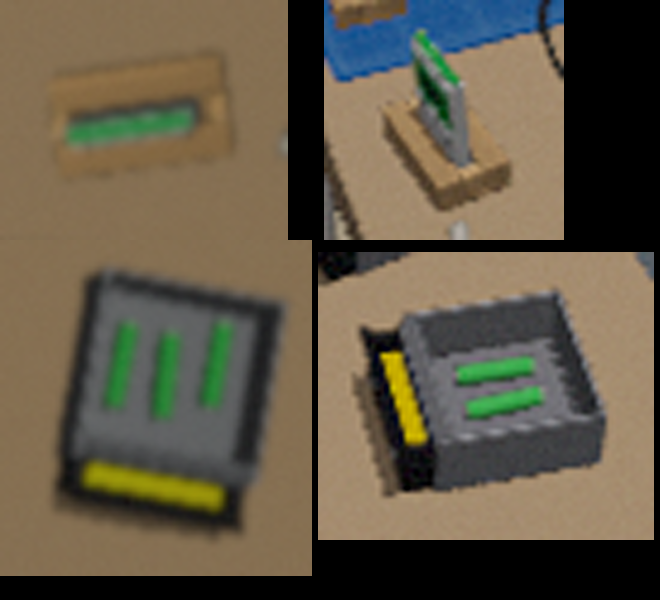

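The crops show the holder in its stand with the stripe on its top edge, at a yaw of about +9.5°. The green bin's yaw is about -9.8°, and its bar position agrees between views to about 3 mm. Next I work out the approach.

```bash
cat >> h.py <<'E'
def plan(target,yaw_closing_deg):
    st=telemetry.get_state(); M=R.from_rotvec(st["ee_rot"]).as_matrix()
    sh=M.T@(np.array(target)-st["tcp_pos"])*1000
    a=np.degrees(np.arctan2(M[1,1],M[0,1])); d=(a-yaw_closing_deg+90)%180-90  # tool z down: + turn lowers yaw
    print("tool axes",M.round(3).tolist(),"closing yaw",a.round(1),"shift",sh.round(1),"turn",d.round(1),"j6",st["joint_positions"][5].round(3),"F",st["contact_force"].round(1),"gap",st["finger_gap"].round(4),"grip",st["grip_force"],"t",st["t"],"tcp",st["tcp_pos"].round(4))
E
python3 - <<'E'
from h import *
s=cam("side");t=cam("top")
for c,n,b in((s,'side',(235,165,285,215)),(t,'top',(270,245,320,275))):
    h=cv2.cvtColor(c["image"],cv2.COLOR_BGR2HSV); m=cv2.inRange(h,(40,60,40),(90,255,255)); w=cv2.inRange(h,(8,110,90),(22,255,255))
    x0,y0,x1,y1=b
    ys,xs=np.nonzero(m[y0:y1,x0:x1]); print(n,"green",xs.min()+x0,xs.max()+x0,ys.min()+y0,ys.max()+y0)
    pr=[proj(c,(.45+dx,.132+dy,.084)) for dx,dy in((-.005,.03),(.005,.03),(.005,-.03),(-.005,-.03))]
    r=np.radians(9.5); 
    print([tuple(np.round(proj(c,(.45+dx*np.cos(r)-dy*np.sin(r),.132+dx*np.sin(r)+dy*np.cos(r),.084)),1)) for dx,dy in((-.005,.03),(.005,.03),(.005,-.03),(-.005,-.03))])
plan((.450,.132,.16),9.5)
E
```

```text
side green 254 262 176 196
[(np.float64(251.7), np.float64(176.9)), (np.float64(254.7), np.float64(175.8)), (np.float64(263.6), np.float64(187.3)), (np.float64(260.5), np.float64(188.4))]
top green 279 305 258 264
[(np.float64(278.3), np.float64(265.2)), (np.float64(277.7), np.float64(260.6)), (np.float64(304.8), np.float64(256.6)), (np.float64(305.5), np.float64(261.2))]Traceback (most recent call last):
  File "<stdin>", line 10, in <module>
  File "h.py", line 17, in plan
    print("tool axes",M.round(3).tolist(),"closing yaw",a.round(1),"shift",sh.round(1),"turn",d.round(1),"j6",st["joint_positions"][5].round(3),"F",st["contact_force"].round(1),"gap",st["finger_gap"].round(4),"grip",st["grip_force"],"t",st["t"],"tcp",st["tcp_pos"].round(4))
                                                                                                                                                                                       ^^^^^^^^^^^^^^^^^^^^^^
AttributeError: 'float' object has no attribute 'round'
```

```bash
sed -i 's/st\["finger_gap"\].round(4)/round(st["finger_gap"],4)/' h.py; python3 -c "
from h import *
plan((.450,.132,.16),9.5)"
```

```text
tool axes [[-0.91, 0.414, -0.0], [0.414, 0.91, -0.0], [0.0, -0.001, -1.0]] closing yaw 65.5 shift [-355.  -243.4   21.1] turn 56.0 j6 -0.203 F [-0.   1.4 -1.2] gap 0.0928 grip 0.0 t 0.3 tcp [0.2276 0.5005 0.181 ]
```

Call:
play_rows(motion=[0,-60,-40,0,10,0,-110,-75,2,20,0,-160,-110,5,30,0,-210,-145,8,40,0,-260,-180,12,50,0,-310,-212,16,56,0,-355,-243,21,56,0,-355,-243,21,56,0,-355,-243,21,56,0,-355,-243,21,56])

```text
t: 1.55
tcp_pos: [0.4495, 0.1337, 0.1603]
ee_rot: [-2.027, -2.4, -0.0]
contact_force: [0.4, -0.1, 0.1]
finger_gap: 0.0467
grip_force: 0.0
```

Run:
```python
from h import *
plan((.450,.132,.05),9.5)
s=cam("side");t=cam("top")
H=np.hstack([cv2.resize(s["image"][120:220,210:310],(400,400)),cv2.resize(t["image"][210:310,245:345],(400,400))])
cv2.imwrite("pics/above.png",H)
```

```text
tool axes [[-0.168, 0.986, -0.0], [0.986, 0.168, 0.0], [0.0, -0.0, -1.0]] closing yaw 9.6 shift [ -1.8   0.2 110.3] turn 0.1 j6 -0.118 F [ 0.4 -0.1  0.1] gap 0.0467 grip 0.0 t 1.55 tcp [0.4495 0.1337 0.1603]
```

View pics/above.png

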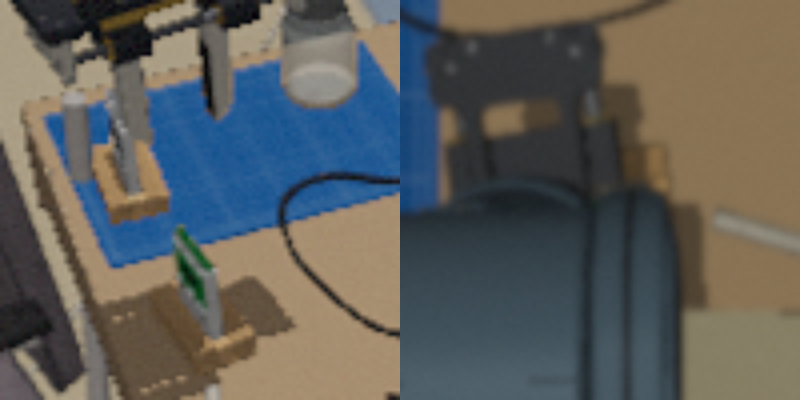

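The fingers straddle the holder in the side view, with nothing in the way. I'll descend and close.

Call:
play_rows(motion=[0,-2,0,50,0,0,-2,0,90,0,0,-2,0,108,0,0,-2,0,110,0,0,-2,0,110,0,1,-2,0,110,0,1,-2,0,110,0,1,-2,0,110,0,1,-2,0,110,0,1,-2,0,110,0,1,-2,0,110,0], grip_force=10)

```text
t: 3.02
tcp_pos: [0.4505, 0.1305, 0.0502]
ee_rot: [-2.029, -2.398, 0.0]
contact_force: [-0.6, 0.2, 0.1]
finger_gap: 0.0005
grip_force: 0.0
```

Run:
```python
from h import *
plan((.450,.132,.12),9.5); print(telemetry.get_state()["wrist_torque"])
```

```text
tool axes [[-0.166, 0.986, -0.0], [0.986, 0.166, -0.0], [-0.0, -0.0, -1.0]] closing yaw 9.5 shift [  1.6  -0.3 -69.8] turn 0.0 j6 -0.123 F [-0.6  0.2  0.1] gap 0.0005 grip 0.0 t 3.025 tcp [0.4505 0.1305 0.0502]
[-0.05999603  0.06587157  0.01756392]
```

Run:
```python
from h import *
s=cam("side");t=cam("top")
H=np.hstack([cv2.resize(s["image"][140:220,210:290],(400,400)),cv2.resize(t["image"][220:300,250:330],(400,400))])
cv2.imwrite("pics/miss.png",H)
```

```text
(no output)
```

View pics/miss.png

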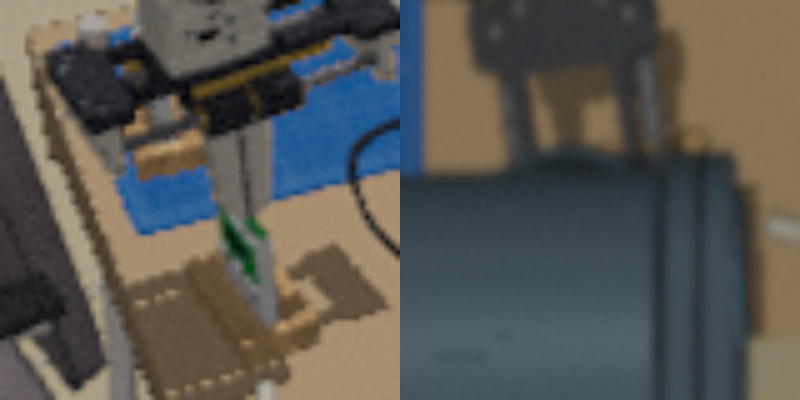

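Run:
```python
from h import *
s=cam("side");t=cam("top")
for z in(.05,.069,.084,.12,.15): print(z,np.round(proj(s,(.4505,.1305,z)),1),np.round(proj(t,(.4505,.1305,z)),1))
r=np.radians(9.5)
for z in(.022,.084):
  print([tuple(np.round(proj(s,(.45+dx*np.cos(r)-dy*np.sin(r),.132+dx*np.sin(r)+dy*np.cos(r),z)),0)) for dx,dy in((-.005,.03),(.005,.03),(.005,-.03),(-.005,-.03))])
cv2.imwrite("pics/zoom.png",cv2.resize(s["image"][150:210,230:290],(600,600),interpolation=cv2.INTER_NEAREST))
```

```text
0.05 [258.8 191. ] [293.4 259.4]
0.069 [258.3 186.2] [292.8 260.1]
0.084 [257.9 182.3] [292.3 260.7]
0.12 [256.8 172.8] [290.9 262.2]
0.15 [255.9 164.7] [289.8 263.6]
[(np.float64(254.0), np.float64(192.0)), (np.float64(257.0), np.float64(191.0)), (np.float64(265.0), np.float64(203.0)), (np.float64(262.0), np.float64(204.0))]
[(np.float64(252.0), np.float64(177.0)), (np.float64(255.0), np.float64(176.0)), (np.float64(264.0), np.float64(187.0)), (np.float64(260.0), np.float64(188.0))]
```

View pics/zoom.png

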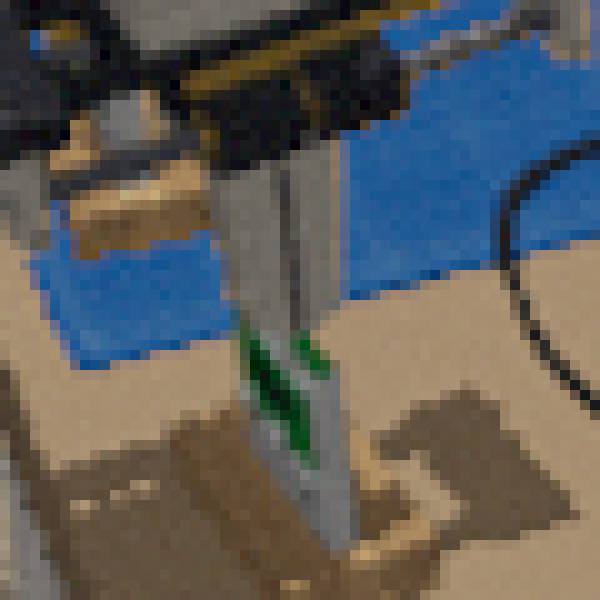

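The fingers shut on nothing. In this crop the finger ends vanish at the stripe line (about (258,183) in the full image) and the holder has not moved. I'll raise the arm and check where the tips project.

Call:
play_rows(motion=[1,0,0,-40,0,1,0,0,-80,0,1,0,0,-80,0,1,0,0,-80,0])

```text
t: 3.72
tcp_pos: [0.4501, 0.1305, 0.1297]
ee_rot: [-2.029, -2.398, 0.001]
contact_force: [-0.1, 0.2, -0.5]
finger_gap: 0.0004
grip_force: 0.0
```

Run:
```python
from h import *
plan((.45,.132,.05),9.5); p=telemetry.get_state()["tcp_pos"]
s=cam("side"); print([np.round(proj(s,p+[0,0,d]),1) for d in(0,.084)])
cv2.imwrite("pics/zoom2.png",cv2.resize(s["image"][130:210,220:300],(560,560),interpolation=cv2.INTER_NEAREST))
```

```text
tool axes [[-0.166, 0.986, -0.001], [0.986, 0.166, -0.0], [0.0, -0.001, -1.0]] closing yaw 9.5 shift [ 1.5  0.2 79.7] turn 0.0 j6 -0.123 F [-0.1  0.2 -0.5] gap 0.0004 grip 0.0 t 3.725 tcp [0.4501 0.1305 0.1297]
[array([256.4, 170.2]), array([253.7, 146.5])]
```

View pics/zoom2.png

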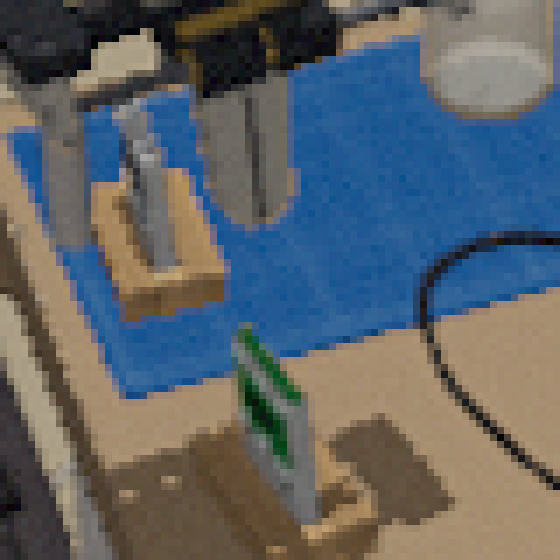

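With the arm raised, the shut tips appear at (257,163), but the reported TCP projects to (256,170). So the tips are really about 30 mm higher than reported, and they closed just above the holder. I'll open, go down to a nominal z of 0.03 (still above the stand), and close gently.

Call:
play_rows(motion=[0,0,0,0,0,0,0,0,0,0,0,1,0,0,0,0,1,0,40,0,0,1,0,75,0,0,1,0,90,0,0,1,0,100,0,0,1,0,100,0,1,1,0,100,0,1,1,0,100,0,1,1,0,100,0,1,1,0,100,0,1,1,0,100,0,1,1,0,100,0], grip_force=10)

```text
t: 5.52
tcp_pos: [0.4506, 0.1315, 0.0305]
ee_rot: [2.029, 2.398, 0.0]
contact_force: [-0.8, 0.8, 2.8]
finger_gap: 0.01
grip_force: 10.0
```

Run:
```python
from h import *
plan((.45,.132,.03),9.5)
s=cam("side"); cv2.imwrite("pics/zoom3.png",cv2.resize(s["image"][140:210,220:290],(560,560),interpolation=cv2.INTER_NEAREST))
```

```text
tool axes [[-0.166, 0.986, 0.0], [0.986, 0.166, -0.0], [-0.0, 0.0, -1.0]] closing yaw 9.6 shift [ 0.5 -0.5  0.5] turn 0.1 j6 -0.121 F [-0.8  0.8  2.8] gap 0.01 grip 9.997067749500275 t 5.525 tcp [0.4506 0.1315 0.0305]
```

View pics/zoom3.png

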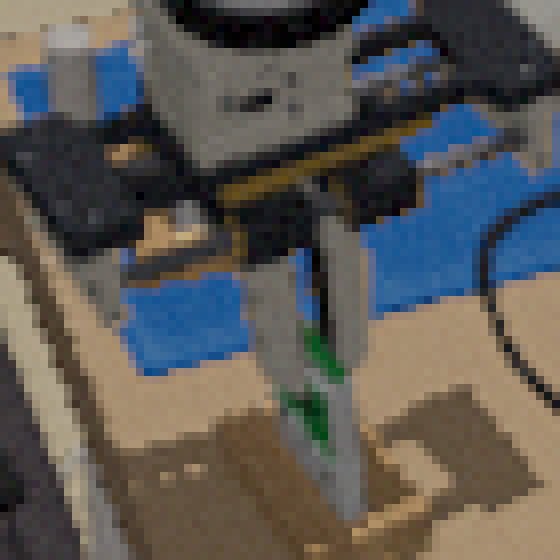

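It's gripped, with a 10 mm gap at 10 N. The z bias is confirmed: the tips reach about 24 mm down the plate. Next I grip harder and lift.

Call:
play_rows(motion=[1,0,0,0,0,1,0,0,0,0,1,0,0,-20,0,1,0,0,-40,0,1,0,0,-70,0,1,0,0,-90,0,1,0,0,-90,0,1,0,0,-90,0], grip_force=50)

```text
t: 6.58
tcp_pos: [0.4496, 0.1315, 0.1192]
ee_rot: [-2.028, -2.398, 0.002]
contact_force: [0.3, 0.3, -0.3]
finger_gap: 0.0092
grip_force: 50.0
```

Run:
```python
from h import *
plan((.5585,-.212,.115),-9.8)
```

```text
tool axes [[-0.166, 0.986, -0.002], [0.986, 0.166, -0.0], [0.0, -0.002, -1.0]] closing yaw 9.5 shift [-356.8   50.5    4. ] turn 19.3 j6 -0.121 F [ 0.3  0.3 -0.3] gap 0.0092 grip 49.99590754508972 t 6.575 tcp [0.4496 0.1315 0.1192]
```

Call:
play_rows(motion=[1,-40,6,0,3,1,-90,13,0,6,1,-140,20,0,10,1,-190,27,0,13,1,-240,34,0,16,1,-290,41,0,19,1,-330,47,2,19,1,-357,50,4,19,1,-357,50,4,19,1,-357,50,4,19,1,-357,50,4,19])

```text
t: 7.95
tcp_pos: [0.5585, -0.2108, 0.116]
ee_rot: [-2.395, -2.032, 0.0]
contact_force: [-0.0, 0.2, -0.5]
finger_gap: 0.0093
grip_force: 50.0
```

Run:
```python
from h import *
plan((.5585,-.212,.115),-9.8)
s=cam("side");t=cam("top")
H=np.hstack([cv2.resize(s["image"][200:300,300:400],(400,400),interpolation=2),cv2.resize(t["image"][160:260,390:490],(400,400),interpolation=2)])
cv2.imwrite("pics/rail.png",H)
h=cv2.cvtColor(s["image"],cv2.COLOR_BGR2HSV); m=cv2.inRange(h,(40,60,40),(90,255,255)); m[:,345:]=0;m[:200]=0
n,l,st,c=cv2.connectedComponentsWithStats(m); print(st[1:],c[1:])
p=telemetry.get_state()["tcp_pos"]; q=np.radians(-9.8); b=p[2]-.0265
for z in(b,b+.08):
  print([tuple(np.round(proj(s,(p[0]+dx*np.cos(q)-dy*np.sin(q),p[1]+dx*np.sin(q)+dy*np.cos(q),z)),1)) for dx,dy in((-.005,.03),(-.005,-.03),(.005,-.03))])
```

```text
tool axes [[0.163, 0.987, -0.001], [0.987, -0.163, 0.001], [0.001, -0.001, -1.0]] closing yaw -9.4 shift [-1.2  0.2  1. ] turn 0.4 j6 -0.384 F [-0.   0.2 -0.5] gap 0.0093 grip 49.99587535858154 t 7.95 tcp [ 0.5585 -0.2108  0.116 ]
[[116 207   1   1   1]
 [339 227   4  13  34]
 [336 240   4  11  20]
 [107 256   1   1   1]
 [206 362   1   1   1]] [[116.         207.        ]
 [340.32352941 233.91176471]
 [338.2        244.4       ]
 [107.         256.        ]
 [206.         362.        ]]
[(np.float64(333.1), np.float64(245.2)), (np.float64(338.6), np.float64(263.4)), (np.float64(342.6), np.float64(262.7))]
[(np.float64(333.9), np.float64(223.1)), (np.float64(339.7), np.float64(241.3)), (np.float64(343.9), np.float64(240.6))]
```

View pics/rail.png

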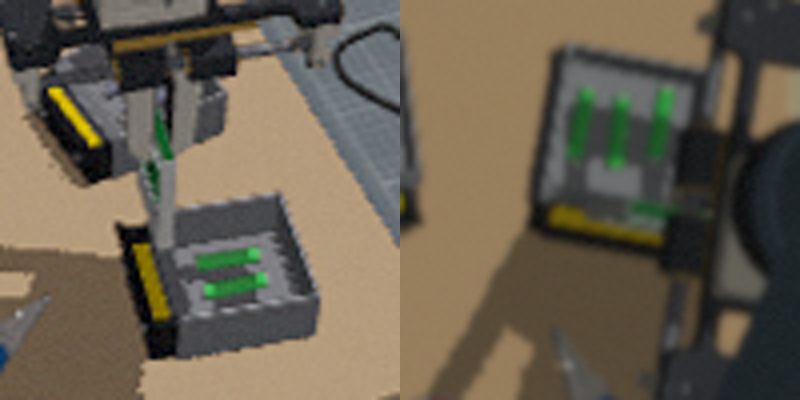

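In the side view the holder's lower corner is at about (341,262), matching the prediction. In the top view the visible part of the stripe starts near u=447, v=212. Next I compare that with its predicted position.

Run:
```python
from h import *
t=cam("top");s=cam("side")
h=cv2.cvtColor(t["image"],cv2.COLOR_BGR2HSV); m=cv2.inRange(h,(45,90,30),(90,255,255)); m[:205]=0;m[230:]=0;m[:,:420]=0;m[:,480:]=0
ys,xs=np.nonzero(m); print("green px",sorted(set(zip(xs.tolist(),ys.tolist()))))
p=telemetry.get_state()["tcp_pos"]; q=np.radians(-9.4)
for z in(.150,.17,.19):
  print(z,[tuple(np.round(proj(t,(p[0]+dx*np.cos(q)-dy*np.sin(q),p[1]+dx*np.sin(q)+dy*np.cos(q),z)),1)) for dx,dy in((-.005,.03),(.005,.03),(.005,-.03),(-.005,-.03))])
for z in(.15,.17,.19):
  if len(xs): print(z,onplane(t,xs.min()-.5,np.mean(ys[xs<=xs.min()+2]),z).round(4))
# rail/lip check from bin grey top rim
```

```text
green px [(448, 211), (448, 212), (449, 211), (449, 212), (450, 211), (450, 212), (451, 211), (451, 212), (452, 211), (452, 212), (452, 213), (453, 211), (453, 212), (453, 213), (454, 211), (454, 212), (454, 213), (455, 212), (455, 213), (456, 212), (456, 213), (456, 214), (457, 212), (457, 213), (457, 214), (458, 212), (458, 213)]
0.15 [(np.float64(443.6), np.float64(213.3)), (np.float64(444.4), np.float64(208.5)), (np.float64(473.3), np.float64(213.9)), (np.float64(472.5), np.float64(218.7))]
0.17 [(np.float64(446.5), np.float64(213.1)), (np.float64(447.3), np.float64(208.1)), (np.float64(476.9), np.float64(213.7)), (np.float64(476.1), np.float64(218.6))]
0.19 [(np.float64(449.5), np.float64(212.8)), (np.float64(450.4), np.float64(207.7)), (np.float64(480.7), np.float64(213.4)), (np.float64(479.9), np.float64(218.5))]
0.15 [ 0.5628 -0.1891  0.15  ]
0.17 [ 0.5621 -0.1831  0.17  ]
0.19 [ 0.5613 -0.1772  0.19  ]
```

The stripe agrees with the prediction to about 2 mm, well inside the ±5 mm mouth. Down now, stopping just above the bar to read the force.

Call:
play_rows(motion=[1,0,1,20,0.4,1,0,1,40,0.4,1,0,1,46,0.4,1,0,1,50,0.4,1,0,1,54,0.4,1,0,1,58,0.4,1,0,1,60,0.4,1,0,1,60,0.4,1,0,1,60,0.4])

```text
t: 9.28
tcp_pos: [0.56, -0.2125, 0.0563]
ee_rot: [2.404, 2.022, 0.0]
contact_force: [0.2, -1.2, -1.4]
finger_gap: 0.0092
grip_force: 50.0
```

Run:
```python
from h import *
plan((.5585,-.212,.0425),-9.8)
s=cam("side");t=cam("top")
H=np.hstack([cv2.resize(s["image"][215:295,305:385],(400,400),interpolation=2),cv2.resize(t["image"][170:250,400:480],(400,400),interpolation=2)])
cv2.imwrite("pics/in.png",H)
```

```text
tool axes [[0.171, 0.985, 0.0], [0.985, -0.171, -0.0], [-0.0, 0.0, -1.0]] closing yaw -9.9 shift [ 0.2 -1.5 13.8] turn -0.1 j6 -0.377 F [ 0.2 -1.2 -1.4] gap 0.0092 grip 49.996923208236694 t 9.275 tcp [ 0.56   -0.2125  0.0563]
```

There's no side force with the bottom edge at about 30 mm, so it's in the slot. Pressing on in small steps.

Call:
play_rows(motion=[1,0,0,2,0,1,0,0,4,0,1,0,0,6,0,1,0,0,8,0,1,0,0,8,0,1,0,0,8,0])

```text
t: 10.12
tcp_pos: [0.56, -0.2125, 0.0485]
ee_rot: [2.404, 2.022, 0.0]
contact_force: [-0.4, 1.0, 2.9]
finger_gap: 0.0097
grip_force: 50.0
```

Call:
play_rows(motion=[1,0,0,2,0,1,0,0,4,0,1,0,0,5,0,1,0,0,6,0,1,0,0,6,0,1,0,0,6,0])

```text
t: 10.88
tcp_pos: [0.5601, -0.2125, 0.0427]
ee_rot: [2.403, 2.022, 0.0]
contact_force: [-2.1, 1.3, 6.8]
finger_gap: 0.0093
grip_force: 50.0
```

Call:
play_rows(motion=[1,0,0,1,0,1,0,0,2,0,1,0,0,3,0,1,0,0,3,0,1,0,0,3,0])

```text
t: 11.5
tcp_pos: [0.5607, -0.2128, 0.0423]
ee_rot: [2.402, 2.021, 0.001]
contact_force: [-5.1, 2.9, 21.8]
finger_gap: 0.0096
grip_force: 50.1
```

It's on the stop: 22 N, and z stopped at 0.0423 where 0.0425 was expected. One last look to verify.

Run:
```python
from h import *
plan((.5585,-.212,.0425),-9.8)
s=cam("side");t=cam("top")
H=np.hstack([cv2.resize(s["image"][215:295,305:385],(400,400),interpolation=2),cv2.resize(t["image"][170:250,400:480],(400,400),interpolation=2)])
cv2.imwrite("pics/final.png",H); print(telemetry.get_state()["contact_force"])
q=np.radians(-9.8)
for z in(.042,.096):
  print([tuple(np.round(proj(s,(.5585+dx*np.cos(q)-dy*np.sin(q),-.212+dx*np.sin(q)+dy*np.cos(q),z)),1)) for dx,dy in((-.005,.03),(-.005,-.03),(.005,-.03))])
```

```text
tool axes [[0.171, 0.985, 0.002], [0.985, -0.171, -0.002], [-0.001, 0.003, -1.0]] closing yaw -9.8 shift [ 0.4 -2.3 -0.2] turn -0.0 j6 -0.377 F [-5.1  2.9 21.8] gap 0.0096 grip 50.14412820339203 t 11.5 tcp [ 0.5607 -0.2128  0.0423]
[-4.44307876  2.65842584 21.52901317]
[(np.float64(332.7), np.float64(257.8)), (np.float64(338.1), np.float64(275.9)), (np.float64(342.0), np.float64(275.3))]
[(np.float64(333.2), np.float64(243.9)), (np.float64(338.7), np.float64(262.1)), (np.float64(342.7), np.float64(261.4))]
```

View pics/final.png

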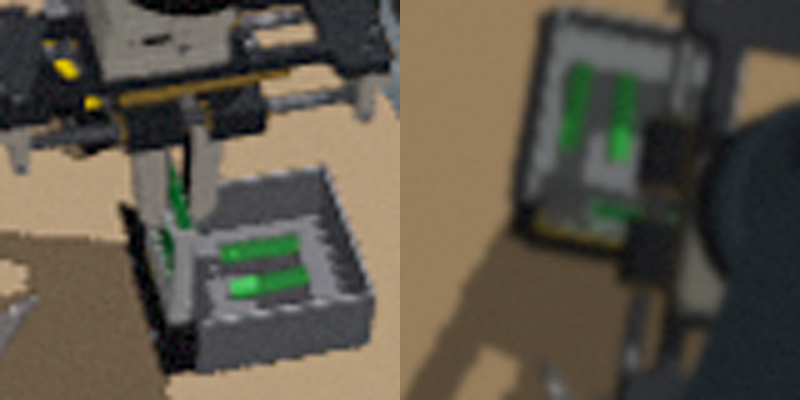

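The holder sits upright in the slot between the lip and the front wall, card to the front. Its lower end is at about side (341,277), where the rail predicts it. It's held at 50 N grip and about 22 N push, so I'm handing in.

```bash
python3 -c "
from station import job
print(job.sign_off())"
```

```text
the job is handed in; nothing more can be done
None
```

I've handed in the job with the green-card holder upright behind the green bin's lip, card to the front: by the arm's force and height readings the sprung bar is on its stop, and the arm is still gripping it at 50 N and pressing down with about 22 N. The sign-off gave no verdict.

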